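# Cue the big ball at the top of its ramp

### The arm

A 6-joint arm with a two-finger parallel gripper is mounted at the origin on the work surface. World frame = base frame: x ahead of the robot, y to its left, z up, the work surface at z = 0. Lengths are in m, angles in rad, forces in N, time in s.
With the tool pointing down it reaches from about 0.3 to 0.875 m from the base axis. Payload 6.4 kg.
Tool frame: the origin (TCP) lies midway between the tips of the shut fingers; the grasp point (between the pads) lies 19 mm behind it (ctrl.tcp_to_grasp is the distance from the TCP to the grasp point, in m); z points along the fingers, y is the direction in which the jaws open and shut (so a half turn about z gives the same grasp; the last joint's range is limited). The gripper opens to 85 mm and grips with 20 to 120 N. Pads are 22 mm wide; open, the fingers measure 114 mm over their backs; the gripper's body (76 mm by 85 mm) begins 54 mm behind the grasp point. The pads swing forward as they close: fully open they stand 13 mm farther back than shut.
Start: joints at [1.004, 0.181, 1.607, -0, 1.354, -0.206], TCP at [0.203, 0.538, 0.231] pointing down, gripper open.
Joint ranges: [-2.99, 2.99], [-0.89, 2.07], [0.3, 2.58], [-1.14, 4.28], [0, 2.63], [-3.12, 3.12]. Speed limits (rad/s): [2.57, 2.57, 3.01, 3.14, 3.14, 3.14].

### API

Orientations are given as a unit quaternion [w, x, y, z].
In Python, from bench import monitor, imaging, order, spotter, ctrl gives the robot as it stands.
- The arm moves only by the shell command python3 -m pendant 'ROWS'. ROWS is JSON, a list that holds one entry, the list of rows, each a list of 5 numbers: the shift along the world's x, y, z in mm, then the turn about the world's z in degrees, then the finger opening in mm, from 0 to 85.4. A call has 1 to 8 rows; each row shifts and turns the commanded pose from where the row before left it; what a row does not reach is not made up. A row lasts 1/8 s, in which the tool goes at most 62.5 mm and 10.7 degrees, less where a joint would pass 70% of its speed; a pose out of reach is approached as far as the arm can. A call with a gripper value outside its range is refused whole. The fingers move at their own pace and stop on an object; the grip force is fixed at half the most. Time passes only in rows, so rows that do not move let the fingers close. It gives the time, the measured TCP pose, the force and the opening at its end, in the units of the state.
- monitor.get_obs(): the state, without advancing time (a new reading comes with each control period).
- imaging.camera(name): name is "scene" or "top" or "wrist"; returns a dict with "img" (400x640x3 uint8, red, green, blue), "vfov" (degrees; the focal length in pixels is half the picture's height over the tangent of half this angle, whatever the lens; pixels are square), "cx", "cy" (the principal point, pixels), "distortion" ([k1, k2, p1, p2, k3] as OpenCV has them; the pictures are not rectified), "origin" and "orientation" of the camera in the world. Camera axes: x right, y down, z forward; pixel columns grow to the right and rows downward; lengths in m; the calibration is good to about 2 mm. A picture is of the moment at which its call begins. There is no depth.
- order.hand_in(): hands the job in, once; it reports no verdict.
Trained networks look in the newest picture that a camera, given by its name, has taken for a name from the list of things; names that differ only in an ending like _2 or _b are one class to them, and where a whole thing is asked for, a point or a joint stands for the part that bears it (a point fixed in the world has none). Each returns a list of dicts, best first, with "confidence" (0 to 1); they miss things now and then, are a little off and sometimes report something else, mostly with a low value. They report only what shows in the picture. A call takes as long as a camera call.
- spotter.recognise(camera, thing): "at" ([x, y, z] in m, in the coordinates of the camera as it stood for that picture, good to about 4 mm: the middle of the surface that is visible of it).
- spotter.tip_of(camera, thing): "at" ([x, y, z] in m, in the coordinates of the camera as it stood for that picture, good to about 4 mm: a listed point, or the origin of a listed thing).
The state is a dict: "time_s": time; "q": joint angles; "dq": joint speeds; "joint_efforts": joint torques, N m; "eef_pos": TCP position; "eef_rot": TCP orientation; "wrist_force": force on the tool from outside, world axes, zero at the start; "torque": the same for the moment, N m; "opening": opening from 0.0 (shut) to 1.0 (fully open).
Only numpy, scipy, OpenCV 4.12 (cv2) and the standard library are available. Lean on these libraries where they do the work, as an engineer would, in place of code of your own. Each camera call takes 0.05 s, during which the arm holds its last target. There are 200 camera calls.

### The job

Get the rolling experiment ready: with the fingertips, push the bigger of the two steel balls gently up its wooden gutter, over the crest and into the dip at the top, so that it lies at rest against the metal end stop and does not roll back. Keep the ball in the gutter all the way (do not pick it up, knock it or let it run), and leave the smaller ball and everything else on the table where they are.

Things in the scene. Friction and masses are not known exactly. Their poses are not given: they have to be found in the camera images.
- big_ball: The bigger steel ball, 50 mm across, about 0.5 kg, polished and slippery, free to roll. Origin at its centre; its axes turn as it rolls. It starts at the low end of its gutter against a low metal lip (14 mm high, 6 mm thick), its centre 19 mm uphill of the lip's uphill face and 30.5 mm above the bottom line of the V, well proud of walls and lip: a fingertip fits behind it, above these.
- big_gutter_channel: Wooden V gutter of the bigger ball, on a fixed stand. Origin on the bottom line of the V, at the lip's uphill face (low end, 40 mm above the table). y: uphill along the bottom line (7 degrees above level), x: across, z: up, square to the bottom line. The V walls rise 35 degrees, to inner edges 25 mm either side and 17 mm above the bottom line; outside, the stand is 64 mm wide.
- big_crest (a point): The crest: a point on the bottom line of that V, 240 mm uphill of the gutter's origin, where the straight climb bends down by 19 degrees into a dip 60 mm long. Once the ball's centre is about 5 mm beyond the crest (along the gutter's y) it rolls on by itself into the dip, which holds it; short of that it rolls back when let go.
- big_rest (a point): Where the bigger ball's centre lies when it rests in the dip: 283 mm along y and 17.5 mm along z in the gutter's frame. It then touches the upright aluminium end stop, 60 mm wide, 8 mm thick, 50 mm high above the bottom line of the dip.
- small_ball: The smaller steel ball, 34 mm across, 0.16 kg, lying at the low end of a second gutter of the same make that stands about 157 mm beside the first, nearly parallel (nearer to the robot or farther from it). Origin at its centre. To be left alone.
- dropper1: White dropper bottle, 52 mm across, 130 mm tall, to the left of the gutters. Origin at the centre of its underside. Bystander.
- dropper2: White dropper bottle like the other, to the right of the gutters. Origin at the centre of its underside. Bystander.
- flask: Round glass flask, 80 mm across, 110 mm tall. Origin at the centre of its underside. Bystander.
- beaker: Glass beaker, 70 mm across, 90 mm tall. Origin at the centre of its underside. Bystander.
- stopper: Black rubber stopper, 26 mm across, 26 mm tall, standing on the table between the two gutters. Origin at the centre of its underside. Bystander.
- stopwatch: Black round stopwatch, 56 mm across, 14 mm thick, lying on a worksheet on the left. Origin at the centre of its underside. Bystander.
- pen: Blue pen, 10 mm thick, 140 mm long, lying on a worksheet. Origin at the middle of its underside. Bystander.
- weight: Brass weight, 36 mm across, 58 mm tall, beyond the gutters. Origin at the centre of its underside. Bystander.

How it is judged:
By the outcome, as a careful person would: the job done as asked, in the order asked, and still so for the second after the job is handed in, with the robot touching nothing.
It also fails if it takes over 43 s, if anything falls off the work surface, if the arm or the gripper's body presses on something with over 40 N, if the wrist force passes 120 N, or if a joint passes its speed limit or range.

## Working session

There is one attempt and no reset: what is moved stays moved. The work goes in short steps, Python scripts to look and compute and a shell command to move; the robot and the scene stay as the last step left them, time stands still between calls to the robot, and variables do not carry over. Pictures are saved under pics/ and viewed, about 8 in all and at most 12, crops included, and the job is handed in when it is done.

```bash
mkdir -p pics; cat > h.py <<'E'
import numpy as np, cv2
from scipy.spatial.transform import Rotation as R
from bench import monitor, imaging, order, spotter, ctrl
def q2R(q): return R.from_quat([q[1],q[2],q[3],q[0]]).as_matrix()
def pose(c):
    o=np.array(c["orientation"],float)
    return np.array(c["origin"]),(o if o.shape==(3,3) else q2R(o))
def shot(n,save=None):
    c=imaging.camera(n)
    if save: cv2.imwrite(f"pics/{save}.png",c["img"][:,:,::-1])
    return c
def K(c):
    f=200/np.tan(np.radians(c["vfov"])/2); return np.array([[f,0,c["cx"]],[0,f,c["cy"]],[0,0,1.]])
def proj(c,p):
    o,M=pose(c); return cv2.projectPoints((np.atleast_2d(p)-o)@M,np.zeros(3),np.zeros(3),K(c),np.array(c["distortion"]))[0][:,0]
def ray(c,uv):
    o,M=pose(c); u=cv2.undistortPoints(np.array([[uv]],float),K(c),np.array(c["distortion"]))[0,0]
    d=M@np.array([u[0],u[1],1]); return o,d/np.linalg.norm(d)
def find(c,n,t,f="tip_of"):
    o,M=pose(c); return [(round(r["confidence"],2),np.round(o+M@np.array(r["at"]),4)) for r in getattr(spotter,f)(n,t)][:3]
E
python3 - <<'E'
from h import *
for n in("scene","top"):
    c=shot(n,n+"0"); print(n,c["origin"])
    for t in("big_ball","big_gutter_channel","big_crest","big_rest","small_ball","dropper1","dropper2","flask","beaker","stopper","weight"):
        for r in find(c,n,t)[:2]: print(t,*r,proj(c,r[1])[0].round())
print(monitor.get_obs())
E
```

```text
scene [1.50375842 0.48781948 0.8564264 ]
big_ball 0.88 [ 0.6755 -0.0543  0.0711] [284. 225.]
big_ball 0.42 [ 0.5363 -0.1194  0.0597] [291. 194.]
big_gutter_channel 0.79 [ 0.6818 -0.069   0.0434] [278. 233.]
big_crest 0.66 [0.6131 0.1602 0.0693] [372. 240.]
big_rest 0.78 [0.5944 0.1992 0.0911] [391. 234.]
small_ball 0.41 [ 0.5395 -0.1225  0.0618] [289. 194.]
dropper1 0.84 [0.4587 0.4294 0.0019] [492. 261.]
dropper1 0.83 [ 0.5219 -0.4464 -0.0035] [204. 178.]
dropper2 0.84 [0.4587 0.4294 0.0019] [492. 261.]
dropper2 0.83 [ 0.5219 -0.4464 -0.0035] [204. 178.]
beaker 0.75 [0.6525 0.4208 0.0019] [468. 310.]
weight 0.62 [ 7.796e-01 -1.129e-01  4.000e-04] [242. 263.]
top [ 0.46962042 -0.00152623  1.16607413]
big_ball 0.71 [ 0.6784 -0.0549  0.0753] [332. 163.]
big_gutter_channel 0.57 [ 0.6811 -0.0716  0.0398] [337. 165.]
big_crest 0.9 [0.6107 0.1592 0.0696] [250. 187.]
big_rest 0.92 [0.5952 0.1973 0.0945] [234. 191.]
small_ball 0.65 [ 0.5405 -0.1201  0.0635] [355. 216.]
dropper1 0.87 [ 0.5184 -0.4546  0.0021] [471. 228.]
dropper2 0.87 [ 0.5184 -0.4546  0.0021] [471. 228.]
flask 0.82 [ 0.6321 
[... 294 characters left out ...]
[ 0.7759 -0.1123 -0.0017] [351. 135.]
{'time_s': 1.2, 'q': array([ 1.00369700e+00,  1.80761522e-01,  1.60697791e+00,  4.57879739e-06,
        1.35378525e+00, -2.06321733e-01]), 'dq': array([-0.00017018, -0.00065011, -0.00066155, -0.00229335,  0.00067993,
       -0.00023591]), 'joint_efforts': array([ 2.47301969e-04, -4.44852626e+01, -3.51675189e+01, -2.61211180e-04,
        7.27527859e-04, -9.40774413e-06]), 'eef_pos': array([0.2029882 , 0.53801381, 0.23132081]), 'eef_rot': array([1.07479531e-05, 1.79412561e-01, 9.83773923e-01, 3.23218412e-05]), 'wrist_force': array([0.58472541, 0.53719196, 0.31303535]), 'torque': array([ 0.06327425,  0.07475557, -0.0068486 ]), 'opening': 1.0006553108299112}
```

View pics/scene0.png

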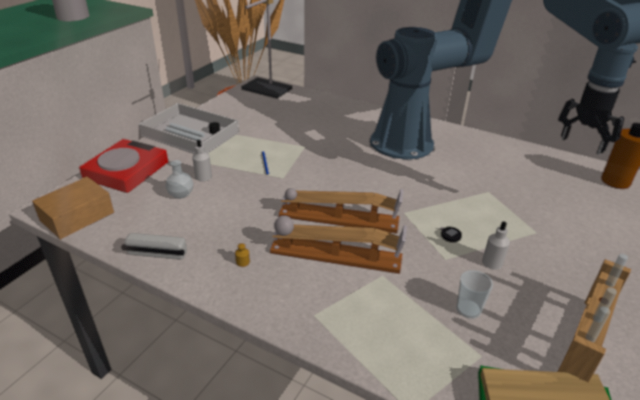

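View pics/top0.png

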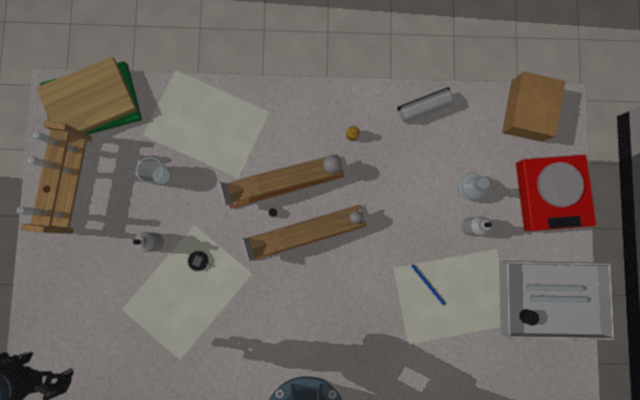

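```bash
python3 - <<'E'
from h import *
# fit gutter frame (xy, yaw) from detections of both cameras
loc=dict(b=(19,30.5),g=(0,0),c=(240,0),r=(283,17.5))
obs=[('b',.6755,-.0543),('b',.6784,-.0549),('g',.6818,-.069),('g',.6811,-.0716),('c',.6131,.1602),('c',.6107,.1592),('r',.5944,.1992),('r',.5952,.1973)]
t=np.radians(7);from scipy.optimize import least_squares
def P(k,p):
    y,z=np.array(loc[k])/1e3; s=y*np.cos(t)-z*np.sin(t); return np.array([p[0]+s*np.cos(p[2]),p[1]+s*np.sin(p[2])])
s=least_squares(lambda p:np.concatenate([P(k,p)-(x,y) for k,x,y in obs]),[.68,-.07,1.9])
print(s.x,np.degrees(s.x[2]),s.fun.reshape(-1,2).round(4))
for k,(y,z) in loc.items(): print(k,P(k,s.x).round(4),.04+y/1e3*np.sin(t)+z/1e3*np.cos(t))
E
```

```text
[ 0.6813313  -0.06859107  1.87665569] 107.52445060595785 [[ 0.0013  0.0001]
 [-0.0016  0.0007]
 [-0.0005  0.0004]
 [ 0.0002  0.003 ]
 [-0.0035 -0.0016]
 [-0.0011 -0.0006]
 [ 0.003  -0.002 ]
 [ 0.0022 -0.0001]]
b [ 0.6768 -0.0542] 0.07258817514975813
g [ 0.6813 -0.0686] 0.04
c [0.6096 0.1586] 0.0692486424172354
r [0.5974 0.1972] 0.09185858183737988
```

The pictures agree with the networks: the big ball is at top (333,163), its gutter climbs left to the end stop at about (225,193), and the small ball is at (355,216). The uphill direction has a yaw of 107.5°. I'll move above and behind the ball with the fingers shut.

```bash
python3 -m pendant '[[[15,-20,0,-1.5,0],[30,-40,0,-3.2,0],[30,-40,0,-3.2,0],[30,-40,0,-3.2,0],[30,-40,0,-3.2,0],[30,-40,0,-3.2,0],[30,-40,0,-3.2,0],[30,-40,0,-3.2,0]]]'; python3 -m pendant '[[[30,-40,0,-3.2,0],[30,-40,0,-3.2,0],[30,-40,0,-3.2,0],[30,-40,0,-3.2,0],[30,-40,0,-3.2,0],[30,-40,0,-3.2,0],[30,-40,0,-3.2,0],[30,-40,0,-3.2,0]]]';python3 -m pendant '[[[15,-20,0,-2,0],[8,-20,0,-0.4,0],[0,0,0,0,0]]]'
```

```text
time_s: 2.2
eef_pos: [0.4289, 0.2366, 0.2316]
eef_rot: [0.0, 0.38, 0.925, 0.0]
wrist_force: [0.2, 0.7, -0.1]
opening: -0.002
time_s: 3.2
eef_pos: [0.6688, -0.0834, 0.2313]
eef_rot: [0.0, 0.576, 0.818, 0.0]
wrist_force: [0.3, 0.9, 0.9]
opening: -0.002
time_s: 3.58
eef_pos: [0.6909, -0.1233, 0.2309]
eef_rot: [-0.0, 0.592, 0.806, -0.0]
wrist_force: [1.1, 0.5, -0.1]
opening: -0.002
```

```bash
python3 - <<'E'
from h import *
c=shot("wrist","w1")
for t in("big_ball","big_gutter_channel","big_crest","small_ball","weight"):
    for r in find(c,"wrist",t)[:2]: print(t,*r,proj(c,r[1])[0].round())
P=np.array([[.6768,-.0542,.0726],[.6909,-.1233,.2309],[.6096,.1586,.0692],[.6813,-.0686,.04]])
for p,uv in zip(P,proj(c,P)): print(p,uv.round(1)); cv2.circle(c["img"],tuple(int(v) for v in np.clip(uv,-99,999)),3,(255,0,0),1)
cv2.imwrite("pics/w1.png",c["img"][:,:,::-1])
E
```

```text
big_ball 0.73 [ 0.6766 -0.0575  0.0711] [327. 117.]
small_ball 0.71 [ 0.5385 -0.1191  0.0624] [188. 134.]
weight 0.66 [ 0.7699 -0.1147  0.0021] [379. 178.]
weight 0.62 [ 0.537  -0.1161  0.0605] [188. 130.]
[ 0.6768 -0.0542  0.0726] [328.1 113.5]
[ 0.6909 -0.1233  0.2309] [321.  251.5]
[0.6096 0.1586 0.0692] [ 329.1 -163.1]
[ 0.6813 -0.0686  0.04  ] [327.3 126.3]
```

View pics/w1.png

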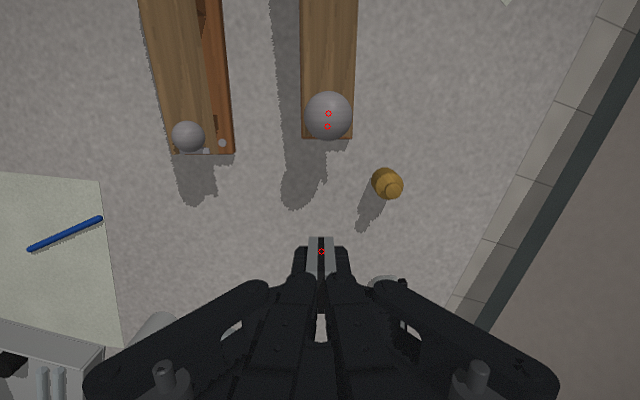

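The overlay fits: the ball is at about (328,115), in line with the gutter, and the tip marker sits on the fingers. Next I'll descend behind it.

```bash
python3 -m pendant '[[[4,11,-20,0,0],[0,0,-35,0,0],[0,0,-35,0,0],[0,0,-35,0,0],[0,0,-22,0,0],[0,0,-12,0,0],[0,0,-7,0,0],[0,0,0,0,0]]]'; python3 - <<'E'
from h import *
c=shot("wrist","w2"); print(find(c,"wrist","big_ball"), monitor.get_obs()["eef_pos"])
cv2.imwrite("pics/w2.png",c["img"][:,:,::-1])
E
```

```text
time_s: 4.88
eef_pos: [0.6953, -0.1111, 0.0657]
eef_rot: [0.0, 0.592, 0.806, 0.0]
wrist_force: [0.0, -1.0, -0.7]
opening: 0.001
[(0.61, array([ 0.6789, -0.059 ,  0.0716]))] [ 0.69579519 -0.11128346  0.06659084]
```

View pics/w2.png

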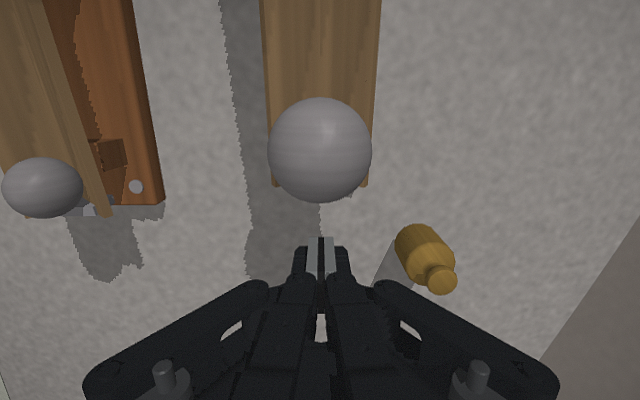

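The fingers (321) line up with the ball (320). I'll approach until contact.

```bash
python3 -m pendant '[[[-1.8,5.7,-1,0,0],[-1.8,5.7,-1,0,0],[-0.9,2.8,0,0,0],[-0.6,1.9,0,0,0],[-0.6,1.9,0,0,0],[-0.6,1.9,0,0,0],[-0.6,1.9,0.2,0,0],[-0.6,1.9,0.2,0,0]]]';python3 -m pendant '[[[-0.6,1.9,0.2,0,0],[-0.6,1.9,0.2,0,0],[-0.9,2.8,0.4,0,0],[-0.9,2.8,0.4,0,0],[-0.9,2.8,0.4,0,0],[-0.9,2.8,0.4,0,0],[-0.9,2.8,0.4,0,0],[-0.9,2.8,0.4,0,0]]]'; python3 - <<'E'
from h import *
c=shot("top"); print(find(c,"top","big_ball"))
c=shot("wrist","w3"); print(find(c,"wrist","big_ball"), monitor.get_obs()["eef_pos"])
E
```

```text
time_s: 5.98
eef_pos: [0.6883, -0.0883, 0.0645]
eef_rot: [0.001, 0.592, 0.806, -0.0]
wrist_force: [1.0, -2.8, 1.7]
opening: 0.0
time_s: 6.98
eef_pos: [0.6808, -0.0665, 0.0665]
eef_rot: [0.0, 0.592, 0.806, 0.0]
wrist_force: [0.7, -2.9, 1.1]
opening: 0.001
[(0.75, array([ 0.3619, -0.3303,  0.0006])), (0.71, array([ 0.6702, -0.0316,  0.0767])), (0.38, array([ 0.5405, -0.1232,  0.0684]))]
[(0.88, array([ 0.6689, -0.0325,  0.0736]))] [ 0.68058496 -0.06615829  0.06617914]
```

View pics/w3.png

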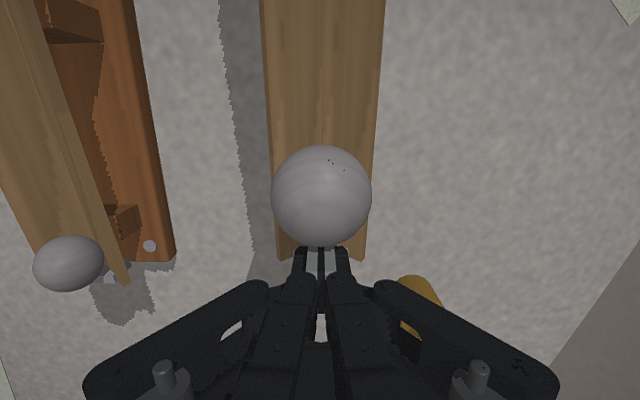

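Contact is clean: the ball is centred at (321,195) with the tips right behind it, 36 mm apart, at about 3 N. I'll carry on up the slope.

```bash
python3 -m pendant '[[[-1.2,3.8,0.5,0,0],[-1.2,3.8,0.5,0,0],[-1.2,3.8,0.5,0,0],[-1.2,3.8,0.5,0,0],[-1.2,3.8,0.5,0,0],[-1.2,3.8,0.5,0,0],[-1.2,3.8,0.5,0,0],[-1.2,3.8,0.5,0,0]]]';python3 -m pendant '[[[-1.2,3.8,0.5,0,0],[-1.2,3.8,0.5,0,0],[-1.2,3.8,0.5,0,0],[-1.2,3.8,0.5,0,0],[-1.2,3.8,0.5,0,0],[-1.2,3.8,0.5,0,0],[-1.2,3.8,0.5,0,0],[-1.2,3.8,0.5,0,0]]]'; python3 -m pendant '[[[-1.2,3.8,0.5,0,0],[-1.2,3.8,0.5,0,0],[-1.2,3.8,0.5,0,0],[-1.2,3.8,0.5,0,0],[-1.2,3.8,0.5,0,0],[-1.2,3.8,0.5,0,0],[-1.2,3.8,0.5,0,0],[-1.2,3.8,0.5,0,0]]]';python3 - <<'E'
from h import *
c=shot("top"); print(find(c,"top","big_ball"),find(c,"top","big_crest"),find(c,"top","big_rest"))
c=shot("wrist","w4"); print(find(c,"wrist","big_ball"),find(c,"wrist","big_crest"),find(c,"wrist","big_rest"), monitor.get_obs()["eef_pos"])
E
```

```text
time_s: 8.18
eef_pos: [0.6712, -0.036, 0.0705]
eef_rot: [-0.0, 0.592, 0.806, -0.0]
wrist_force: [1.8, -3.7, 2.0]
opening: 0.0
time_s: 9.18
eef_pos: [0.6616, -0.0057, 0.0745]
eef_rot: [-0.0, 0.592, 0.806, -0.0]
wrist_force: [1.6, -3.1, 2.2]
opening: -0.004
time_s: 10.18
eef_pos: [0.652, 0.0247, 0.0785]
eef_rot: [-0.0, 0.592, 0.806, -0.0]
wrist_force: [1.2, -3.6, 1.9]
opening: -0.002
[(0.52, array([0.6419, 0.0589, 0.0851]))] [] [(0.86, array([0.5953, 0.1985, 0.0942]))]
[(0.71, array([0.6423, 0.0587, 0.089 ]))] [] [] [0.65159653 0.02479249 0.07800329]
```

View pics/w4.png

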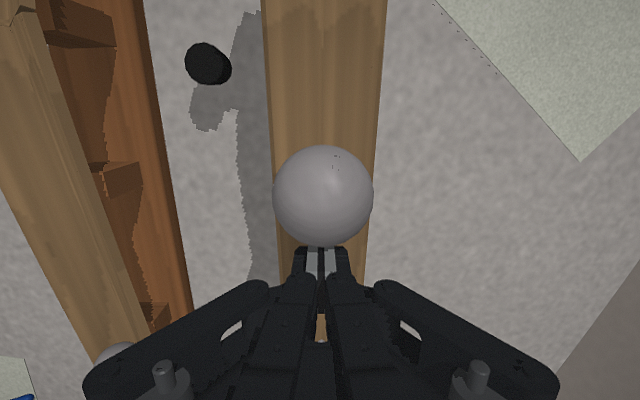

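```bash
python3 -m pendant '[[[-1.2,3.8,0.5,0,0],[-1.2,3.8,0.5,0,0],[-1.2,3.8,0.5,0,0],[-1.2,3.8,0.5,0,0],[-1.2,3.8,0.5,0,0],[-1.2,3.8,0.5,0,0],[-1.2,3.8,0.5,0,0],[-1.2,3.8,0.5,0,0]]]';python3 -m pendant '[[[-1.2,3.8,0.5,0,0],[-1.2,3.8,0.5,0,0],[-1.2,3.8,0.5,0,0],[-1.2,3.8,0.5,0,0],[-1.2,3.8,0.5,0,0],[-1.2,3.8,0.5,0,0],[-1.2,3.8,0.5,0,0],[-1.2,3.8,0.5,0,0]]]'; python3 -m pendant '[[[-1.2,3.8,0.5,0,0],[-1.2,3.8,0.5,0,0],[-1.2,3.8,0.5,0,0],[-1.2,3.8,0.5,0,0],[-0.6,1.9,0.2,0,0],[-0.6,1.9,0.2,0,0]]]';python3 - <<'E'
from h import *
c=shot("top"); print(find(c,"top","big_ball"),find(c,"top","big_crest"),find(c,"top","big_rest"))
c=shot("wrist","w5"); print(find(c,"wrist","big_ball"),find(c,"wrist","big_crest"),find(c,"wrist","big_rest"), monitor.get_obs()["eef_pos"])
E
```

```text
time_s: 11.58
eef_pos: [0.6424, 0.0552, 0.0825]
eef_rot: [-0.0, 0.592, 0.806, -0.0]
wrist_force: [1.2, -3.7, 2.3]
opening: 0.004
time_s: 12.58
eef_pos: [0.6328, 0.0855, 0.0865]
eef_rot: [-0.0, 0.592, 0.806, -0.0]
wrist_force: [1.7, -3.7, 1.1]
opening: -0.0
time_s: 13.32
eef_pos: [0.6269, 0.1044, 0.0889]
eef_rot: [0.0, 0.592, 0.806, -0.0]
wrist_force: [1.1, -4.1, 1.7]
opening: -0.002
[(0.49, array([0.6178, 0.1411, 0.0965]))] [(0.89, array([0.6109, 0.1591, 0.069 ]))] [(0.74, array([0.5943, 0.1978, 0.09  ]))]
[(0.92, array([0.616 , 0.1386, 0.0976]))] [(0.87, array([0.6147, 0.1547, 0.0664]))] [(0.63, array([0.5999, 0.1966, 0.0905]))] [0.62665441 0.10450838 0.08864676]
```

View pics/w5.png

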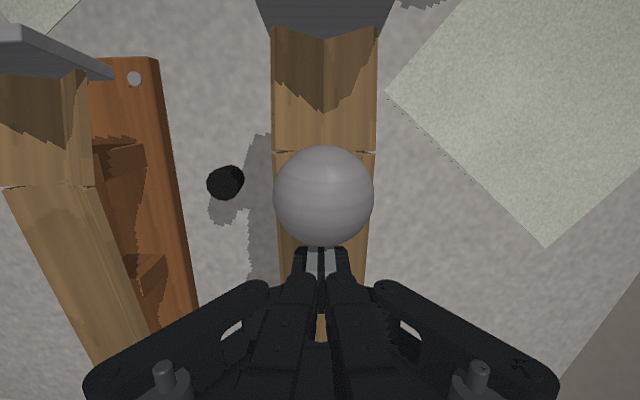

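The crest joint shows at row 153, with the ball centred at (323,195), so about 20 mm is left. I'll push slowly over the crest.

```bash
python3 -m pendant '[[[-0.6,1.9,0.2,0,0],[-0.6,1.9,0.2,0,0],[-0.6,1.9,0.2,0,0],[-0.6,1.9,0.2,0,0],[-0.6,1.9,0.2,0,0],[-0.6,1.9,0.2,0,0],[-0.6,1.9,0.2,0,0],[-0.6,1.9,0.2,0,0]]]';python3 -m pendant '[[[-0.5,1.4,0.1,0,0],[-0.4,1.4,0.1,0,0],[-0.5,1.4,0.1,0,0],[-0.4,1.4,0.1,0,0]]]'; python3 -m pendant '[[[-0.5,1.4,0.1,0,0],[-0.4,1.4,0.1,0,0],[-0.5,1.4,0,0,0],[-0.4,1.4,0,0,0]]]'; python3 - <<'E'
from h import *
c=shot("wrist","w6"); print(find(c,"wrist","big_ball"),find(c,"wrist","big_rest"), monitor.get_obs()["eef_pos"])
E
```

```text
time_s: 14.72
eef_pos: [0.622, 0.1197, 0.0905]
eef_rot: [-0.0, 0.592, 0.806, -0.0]
wrist_force: [1.4, -3.2, 1.6]
opening: 0.002
time_s: 15.22
eef_pos: [0.6199, 0.1255, 0.0906]
eef_rot: [-0.0, 0.592, 0.806, -0.0]
wrist_force: [-0.5, -0.5, 0.1]
opening: 0.0
time_s: 15.72
eef_pos: [0.6184, 0.1308, 0.0911]
eef_rot: [-0.0, 0.592, 0.806, 0.0]
wrist_force: [0.6, -0.1, 0.3]
opening: -0.002
[(0.75, array([0.5965, 0.1972, 0.0951]))] [(0.2, array([0.5989, 0.195 , 0.0928]))] [0.61845686 0.13076563 0.09108663]
```

View pics/w6.png

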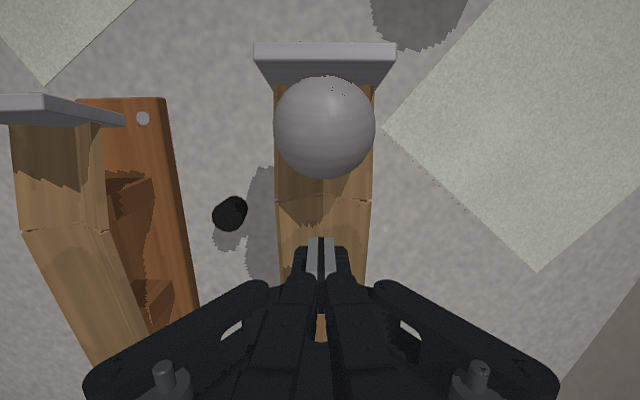

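The ball has rolled into the dip and lies against the end stop, centred at (324,128). I'll wait a second, retreat upward, and check again.

```bash
python3 -m pendant '[[[0,0,0,0,0],[0,0,0,0,0],[0,0,0,0,0],[0,0,0,0,0],[0,0,0,0,0],[0,0,0,0,0],[0,0,0,0,0],[0,0,0,0,0]]]'; python3 -m pendant '[[[0.6,-1.9,10,0,0],[0,0,20,0,0],[0,0,30,0,0],[0,0,30,0,0],[0,0,20,0,0],[0,0,0,0,0],[0,0,0,0,0],[0,0,0,0,0]]]'; python3 - <<'E'
from h import *
for n in("top","wrist","scene"):
    c=shot(n,n+"9")
    for t in("big_ball","big_rest","small_ball","stopper","weight"): print(n,t,find(c,n,t)[:2])
a,b=[cv2.imread(f"pics/{n}9.png") for n in("top","wrist")]
cv2.imwrite("pics/fin.png",cv2.resize(np.vstack([a[80:340],b[:300]]),None,fx=1,fy=1))
E
```

```text
time_s: 16.88
eef_pos: [0.6185, 0.1307, 0.0911]
eef_rot: [-0.0, 0.592, 0.806, -0.0]
wrist_force: [0.2, 0.2, -0.6]
opening: 0.003
time_s: 17.88
eef_pos: [0.6182, 0.1287, 0.1994]
eef_rot: [-0.001, 0.592, 0.806, -0.001]
wrist_force: [-0.1, 0.6, -0.3]
opening: 0.002
top big_ball [(0.53, array([0.6022, 0.1973, 0.0947]))]
top big_rest [(0.68, array([0.5963, 0.1981, 0.0926])), (0.67, array([0.6005, 0.1938, 0.0928]))]
top small_ball [(0.51, array([ 0.5397, -0.1231,  0.0663]))]
top stopper [(0.61, array([0.5524, 0.1002, 0.0023]))]
top weight [(0.46, array([ 0.7763, -0.1172,  0.0017])), (0.37, array([0.4605, 0.4232, 0.0019]))]
wrist big_ball [(0.85, array([0.5976, 0.1964, 0.0922]))]
wrist big_rest [(0.33, array([ 0.6827, -0.074 ,  0.0373]))]
wrist small_ball []
wrist stopper [(0.79, array([ 0.5501,  0.1005, -0.0041]))]
wrist weight []
scene big_ball [(0.76, array([0.5972, 0.1971, 0.0921]))]
scene big_rest [(0.66, array([0.5971, 0.1979, 0.0925]))]
scene small_ball [(0.53, array([ 0.5361, -0.1204,  0.0627]))]
scene stopper []
scene weight [(0.76, array([ 7.778e-01, -1.132e-01,  3.000e-04])), (0.37, array([0.6128, 0.1598, 0.0675]))]
```

View pics/fin.png

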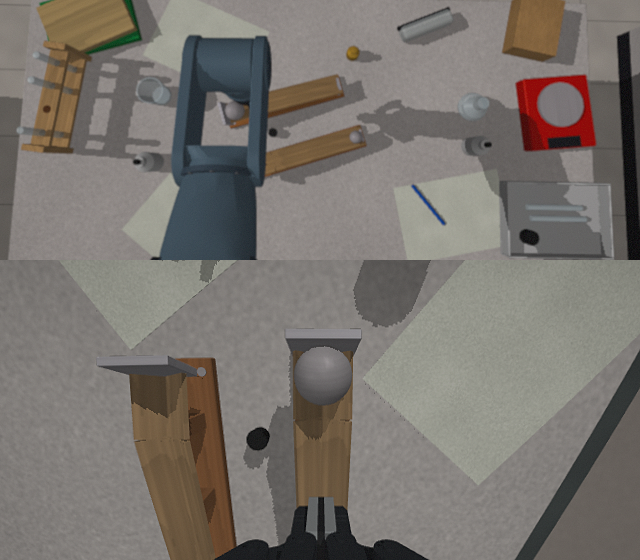

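The ball lies at rest against the end stop (wrist view, 323,375), the gripper is clear, and the other things haven't moved.

```bash
python3 -c "
from bench import order; print(order.hand_in())"
```

```text
the job is handed in; nothing more can be done
None
```

The big ball now lies at rest in the dip against the end stop, and the job was handed in at about 18 s of the 43 s allowed. I pushed it up the gutter with the shut fingertips at 32 mm/s or less and no more than about 5 N at the wrist. Over the crest I slowed to 12–16 mm/s, and the ball rolled into the dip on its own. I held the fingers behind it for a second, then lifted them clear.

**Ball position:** the scene and wrist cameras put it at (0.597, 0.197, 0.092), within about 1 mm of the computed rest point. The top camera read x about 5 mm off with lower confidence.

**Everything else:** the small ball, stopper and weight measured within about 5 mm of where they started, which is about the networks' error. The other objects I only checked by eye in the final picture. The stopwatch was hidden behind the arm there, but nothing came near it.

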